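# Load the seal-pressing fixture

### The job

Close the hinged lid of the seal-pressing fixture down over its base. Then fit the loose cover block flat onto the spring pad on top of the lid, so that the blind pocket in its underside drops over the short pin standing in the pad; the pin is out of sight under the block, so if the block rides high on it, slide it along the pad's slot until it drops on. Finish while holding the block, with the pad under it, pressed down to the stop: keep pressing, do not let go, and leave the vial, the timer and the dish standing nearby where they are.

Things in the scene. Friction and masses are not known exactly. Their poses are not given: they have to be found in the camera images.
- fixture: Seal-pressing fixture, fixed to the worktop; painted grey base 150 (x) x 120 (y) x 30 mm high. Origin: centre of its underside, z up. The lid is hinged along y, 68 mm from the centre toward +x (roughly the robot's right); its free edge comes down at the -x end.
- lid (a joint): Angle of the aluminium lid: 0 closed (level, at its stop), grows as it opens, 1.57 upright, 1.8 fully open. Stiff friction hinge (0.5 N m): stays where left, needs 2 to 6 N at its free edge. The plate reaches 143 mm from the hinge axis, is 116 mm wide, 10 mm thick, half each side of the axis; a tab 40 mm wide, 8 mm thick, reaches 19 mm farther at mid-width.
- lid_hinge (a point): Midpoint of the lid's hinge axis (36 mm above the worktop). Its axes turn with the lid: y along the hinge axis (same as the fixture's y), -x from the hinge toward the free edge, z out of the lid's outer face (up when closed).
- lid_edge (a point): Point on the lid's outer (upper) face at mid-width, 130 mm from the hinge axis: on the bare strip between the pad and the free edge, a good place to push the lid down. Same axes as lid_hinge. 41 mm above the worktop when closed.
- pad_top (a point): Centre of the outer face of the steel spring pad on the lid: 76 mm along x, 84 mm along y, 6 mm thick, 66 mm from the hinge axis; its face is 11 mm off the lid's outer face (52 mm above the worktop with the lid closed and the pad up). Same axes as lid_hinge; moves with the pad.
- pad (a joint): How far the spring pad (with its pin) is pressed into the lid, m: 0 up, 0.005 at its stop. It starts to move at about 6 N and takes about 13 N, the block's weight included, at the stop.
- cover: Loose dark steel cover block, 0.28 to 0.42 kg: slab 60 x 60 x 20 mm, on top a rib to grip, 50 mm long (x), 16 mm thick (y), 26 mm high; 46 mm high in all. Origin: centre of the underside, z up. Blind pocket 12 x 12 mm, 13 mm deep, mid-underside: 2 mm play each side of the pin. Seated it lies flat on the pad; on the pin's tip it rides 9 mm higher. Fits any way round.
- vial: Bystander: brown glass vial with a white cap, 27 mm across, 98 mm high, standing upright. Origin: centre of the underside.
- timer: Bystander: grey bench timer lying on its back, 62 x 62 x 18 mm. Origin: centre of the underside.
- dish: Bystander: clear round dish with small nuts, 57 mm across, 13 mm high. Origin: centre of the underside.
- pin_slot (a point): Middle of the pin's slot in the pad, 9 mm off the pad's face (height of the pin's tip). The locating pin, 8 mm in diameter, 9 mm high, tip chamfered to 4 mm, stands firmly clamped on the pad's x centre line but anywhere within 8 mm of this point along y: different each time, its exact place is not reported. Same axes as lid_hinge.
Things that resemble listed ones, but are neither listed nor needed, are in the scene too. Several things have the shape of the cover; the one meant has the colours described above.

How it is judged (in metres and radians):
On the way, in this order (a step that is already met when the one before it is completed fails the run):
1. the lid is closed (value of joint lid below 0.05 rad), for 0.2 s.
2. the cover block has dropped over the pin and lies flat on the pad of the closed lid (value of joint lid below 0.05 rad and z of cover in the frame of pad_top between -0.003 and 0.002 m and horizontal distance between cover and pad_top below 0.015 m and angle between the z axis of cover and the z axis of pad_top, either way round below 0.05 rad), for 0.2 s.
At the end, for the whole second after the job is handed in: Lid closed (under 0.05 rad); cover block over the pin and flat on the pad (within 2 mm and 0.05 rad, centre within 15 mm of the pad's centre), at rest; pad pressed in more than 3.8 of its 5 mm, with the robot still pressing on the block (all of step 2 and value of joint pad above 0.0038 m and contact force between any of the fingers, the arm and cover above 1 N and linear speed of cover below 0.02 m/s); the arm keeps its last pose, push and grip.
It fails at once if the vial, the timer or the dish is moved by more than 30 mm or the vial is tipped (distance of any of vial, timer, dish from where it was at the start of the episode above 0.03 m or angle between vial's own z axis and vertical above 0.5 rad).
It also fails if it takes over 51 s, if anything falls off the work surface, if the arm or the gripper's body presses on something with over 40 N, if the wrist force passes 120 N, or if a joint passes its speed limit or range.

### The arm

A 6-joint arm with a two-finger parallel gripper is mounted at the origin on a cart in front of the work surface, level with it; the furniture and walls round the work are solid. World frame = base frame: x ahead of the robot, y to its left, z up, the work surface at z = 0. Lengths are in m, angles in degrees, forces in N, time in s.
With the tool pointing down it reaches from about 0.3 to 0.75 m from the base axis. Payload 8.5 kg.
Tool frame: the origin (TCP) lies midway between the tips of the shut fingers; the grasp point (between the pads) lies 19 mm behind it (env.tcp_to_grasp is the z of the grasp point in the tool frame, in m); z points along the fingers, y is the line along which they close (so a half turn about z gives the same grasp; the last joint's range is limited). The gripper opens to 85 mm and grips with 20 to 120 N. Pads are 22 mm wide; open, the fingers measure 114 mm over their backs; the gripper's body (76 mm by 85 mm) begins 54 mm behind the grasp point. The pads swing forward as they close: fully open they stand 13 mm farther back than shut.
Start: joints at [-76.278, 21.807, 74.336, -0, 83.858, -12.336], TCP at [0.242, -0.494, 0.231] pointing down, gripper open.
Joint ranges: [-178.18, 178.18], [-50.72, 133.34], [12.68, 142.11], [-81.47, 261.47], [9.98, 163.14], [-165.26, 165.26]. Speed limits (degrees/s): [136.94, 136.94, 180, 180, 180, 180].

### API

Orientations are given as a 3x3 rotation matrix whose columns are the frame's x, y, z axes.
In Python, from rig import env, imaging, job, models gives the robot as it stands. The module is installed in compiled form; this text tells all that it offers.
- The arm moves only by the tool jog_arm, never from a script. Its argument "plan" is text: rows parted by semicolons, each of 7 numbers parted by spaces: the turn, a rotation vector about the tool's x, y, z in degrees, then the shift along the tool's x, y, z in cm, then the closure in counts, from 0 (fully open) to 255 (shut). In form: rx ry rz x y z claw; .... A call has 1 to 10 rows; each row shifts and turns the commanded pose from where the row before left it, along the tool's axes as they then stand; what a row does not reach is not made up. A row lasts 1/12 s, in which the tool goes at most 41.7 mm and 7.16 degrees, less where a joint would pass 70% of its speed; a pose out of reach is approached as far as the arm can. A call with a gripper value outside its range is refused whole. The fingers move at their own pace and stop on an object; "grip_force" is the grip in N (left out, the last holds). Time passes only in rows, so rows that do not move let the fingers close. It gives the time, the measured TCP pose, the force, the opening and the grip force at its end, in the units of the state.
- env.observe(): the state, without advancing time (a new reading comes with each control period).
- imaging.get_image(name): name is "side" or "top"; returns a dict with "pixels" (420x560x3 uint8, red, green, blue), "depth" (420x560 float32, m along the optical axis (not along the pixel's ray), 0 where there is no reading), "fov_y" (degrees; the focal length in pixels is half the picture's height over the tangent of half this angle, whatever the lens; pixels are square), "cx", "cy" (the principal point, pixels), "world_from_camera" (4x4, takes a point from camera to world coordinates). Camera axes: x right, y down, z forward; pixel columns grow to the right and rows downward; lengths in m; the calibration is good to about 2 mm. A picture is of the moment at which its call begins.
- job.close_job(): hands the job in; it is judged then, once.
Trained networks look in the newest picture that a camera, given by its name, has taken for a name from the list of things; names that differ only in an ending like _2 or _b are one class to them, and where a whole thing is asked for, a point or a joint stands for the part that bears it (a point fixed in the world has none). Each returns a list of dicts, best first, with "confidence" (0 to 1); they miss things now and then, are a little off and sometimes report something else, mostly with a low value. They report only what shows in the picture. A call takes as long as a camera call. They do not tell look-alikes from the thing itself.
- models.outline_of(camera, query): "region" (420x560 bool, what is visible of it) and "bbox" ([centre column, centre row, width, height] in pixels, round what is visible of it).
- models.tip_of(camera, query): "at" ([column, row] in pixels: a listed point, or the origin of a listed thing).
The state is a dict: "time_s": time; "q": joint angles; "qvel": joint speeds; "joint_efforts": joint torques, N m; "position": TCP position; "tool_rot": TCP orientation; "ft_force": force on the tool from outside, world axes, zero at the start; "wrist_torque": the same for the moment, N m; "grip_width": finger opening in m; "gripper_force": force on a finger pad.
Only numpy, scipy, OpenCV 4.12 (cv2) and the standard library are available. Lean on these libraries where they do the work, as an engineer would, in place of code of your own. Each camera call takes 0.05 s, during which the arm holds its last target. There are 200 camera calls.

## Working session

There is one attempt and no reset: what is moved stays moved. The work goes in short steps, Python scripts to look and compute and a tool call to move; the robot and the scene stay as the last step left them, time stands still between calls to the robot, and variables do not carry over. Pictures are saved under pics/ and viewed, at most 10 in all, crops included, and the job is handed in when it is done.

Besides the shell and the picture viewer there is one more tool, called after "Request:" by a JSON object that holds its "op" and its "data". jog_arm: Moves the arm, as the interface text tells. Its arguments: {"type":"object","properties":{"plan":{"type":"string"},"grip_force":{"type":"number"}},"required":["plan"]}

```bash
mkdir -p pics
cat > h.py <<'E'
import numpy as np, cv2
from rig import env, imaging, job, models
def grab(n,save=None):
    d=imaging.get_image(n)
    if save: cv2.imwrite('pics/'+save,cv2.cvtColor(d['pixels'],cv2.COLOR_RGB2BGR))
    d['f']=210/np.tan(np.radians(d['fov_y']/2)); return d
def pt(d,u,v,z=None):
    if z is None:
        p=d['depth'][max(int(v)-1,0):int(v)+2,max(int(u)-1,0):int(u)+2]; z=np.median(p[p>0]) if (p>0).any() else np.nan
    c=np.array([(u-d['cx'])/d['f']*z,(v-d['cy'])/d['f']*z,z,1]); return (d['world_from_camera']@c)[:3]
def cloud(d,m=None):
    vs,us=np.nonzero((d['depth']>0)&(m if m is not None else True)); z=d['depth'][vs,us]
    c=np.stack([(us-d['cx'])/d['f']*z,(vs-d['cy'])/d['f']*z,z,np.ones_like(z)]); return (d['world_from_camera']@c)[:3].T,us,vs
E
python3 - <<'E'
from h import *
np.set_printoptions(precision=3,suppress=True)
ims={n:grab(n,n+'0.png') for n in('side','top')}
for n,d in ims.items():
    print(n,d['world_from_camera'][:3].round(3).tolist(),d['fov_y'])
    for q in('fixture','cover','vial','timer','dish','lid'):
        for r in models.outline_of(n,q)[:5]:
            p,_,_=cloud(d,r['region']); print(q,round(r['confidence'],2),np.round(r['bbox']),np.median(p,0) if len(p) else None)
    for q in('lid_hinge','lid_edge','pad_top','pin_slot','cover','fixture'):
        for r in models.tip_of(n,q)[:4]: print('tip',q,round(r['confidence'],2),np.round(r['at'],1),pt(d,*r['at']))
print(env.observe(),env.tcp_to_grasp)
cv2.imwrite('pics/both0.png',cv2.resize(np.vstack([cv2.imread('pics/side0.png'),cv2.imread('pics/top0.png')]),None,fx=.71,fy=.71))
E
```

```text
side [[0.859, -0.286, 0.424, -0.06], [-0.511, -0.49, 0.706, -1.03], [0.006, -0.823, -0.567, 0.835]] 45.09023243178111
fixture 0.73 [304. 218.  25.  71.] [ 0.51  -0.207  0.106]
cover 0.84 [228. 206.  15.  16.] [0.423 0.054 0.019]
cover 0.79 [206. 186.  26.  18.] [0.412 0.167 0.018]
cover 0.7 [301. 221.  20.  31.] [ 0.499 -0.21   0.105]
vial 0.61 [348. 276.  14.  38.] [ 0.517 -0.385  0.056]
vial 0.34 [304. 216.  26.  64.] [ 0.508 -0.207  0.115]
timer 0.89 [322. 302.  37.  31.] [ 0.447 -0.387  0.016]
timer 0.69 [348. 276.  10.  34.] [ 0.517 -0.386  0.058]
lid 0.93 [304. 216.  29.  65.] [ 0.508 -0.207  0.115]
lid 0.69 [205. 186.  20.  15.] [0.413 0.169 0.018]
tip lid_hinge 0.84 [294.  241.8] [ 0.483 -0.205  0.044]
tip lid_hinge 0.6 [299.6 227.4] [ 0.493 -0.211  0.089]
tip lid_edge 0.91 [293.  196.8] [ 0.268 -0.525  0.435]
tip lid_edge 0.53 [302.6 225.8] [ 0.501 -0.213  0.093]
tip pad_top 0.91 [294.3 219.5] [ 0.48  -0.206  0.115]
tip pin_slot 0.93 [296.9 222.4] [ 0.485 -0.211  0.107]
tip cover 0.85 [227.9 208.9] [0.421 0.047 0.014]
tip cover 0.63 [208.6 186.9] [0.419 0.171 0.02 ]
tip fixt
[... 755 characters left out ...]
 ]
tip cover 0.79 [232.2 237.1] [0.427 0.074 0.046]
tip cover 0.65 [193.4 238.5] [0.425 0.173 0.046]
tip fixture 0.96 [313.5 209.4] [ 0.494 -0.133  0.032]
{'time_s': 1.3, 'q': array([-76.278,  21.808,  74.338,  -0.001,  83.857, -12.336]), 'qvel': array([-0.041,  0.044,  0.078, -0.133, -0.062,  0.042]), 'joint_efforts': array([ -0.   , -44.833, -23.146,  -0.   ,   0.001,  -0.   ]), 'position': array([ 0.242, -0.494,  0.231]), 'tool_rot': array([[ 0.898,  0.439, -0.   ],
       [ 0.439, -0.898,  0.   ],
       [-0.   , -0.   , -1.   ]]), 'ft_force': array([ 0.342, -0.82 , -0.598]), 'wrist_torque': array([ 0.086,  0.007, -0.004]), 'gripper_force': 0.0, 'grip_width': 0.08551242368347524} -0.0187
```

View pics/side0.png

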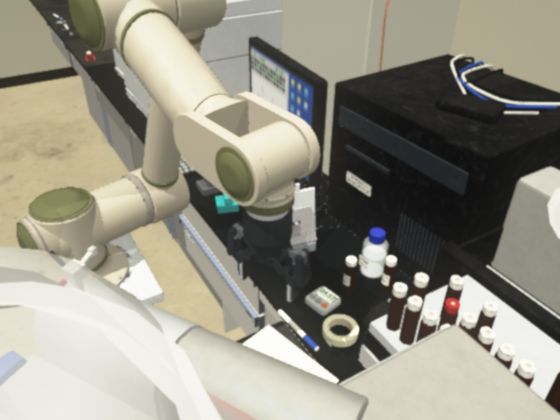

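View pics/top0.png

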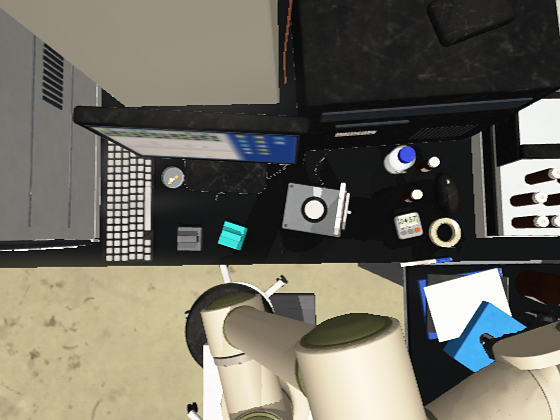

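The top view shows the fixture at (313,209) with its lid standing open at the right (345,209). There are two cover shapes: a dark grey one at (189,239) and a teal one at (232,235). The dark steel one at (189,239) fits the description. I'll confirm it in a crop and measure.

Run:
```python
from h import *
np.set_printoptions(precision=4,suppress=True)
d=grab('top')
im=cv2.cvtColor(d['pixels'],cv2.COLOR_RGB2BGR)
cv2.imwrite('pics/crop1.png',cv2.resize(im[160:270,160:370],None,fx=3.8,fy=3.8,interpolation=cv2.INTER_CUBIC))
p,u,v=cloud(d)
def rect(m,name):
    q=p[m]; r=cv2.minAreaRect((q[:,:2]*1000).astype(np.float32)); print(name,len(q),'c,size,ang',np.round(r[0],1),np.round(r[1],1),round(r[2],1),'zmed',np.median(q[:,2]),'mean',q.mean(0))
cov=(u>165)&(u<215)&(v>215)&(v<262)
rect(cov&(p[:,2]>.012)&(p[:,2]<.03),'slab'); rect(cov&(p[:,2]>.038)&(p[:,2]<.06),'rib')
tl=(u>216)&(u<255)&(v>215)&(v<262)
rect(tl&(p[:,2]>.012)&(p[:,2]<.03),'tslab'); rect(tl&(p[:,2]>.038)&(p[:,2]<.06),'trib')
fx=(u>275)&(u<360)&(v>170)&(v<250)
rect(fx&(p[:,2]>.024)&(p[:,2]<.036)&(u<338),'base')
l=fx&(p[:,2]>.05); q=p[l]; rect(l,'lid')
for z in np.arange(.05,.22,.015):
    s=q[(q[:,2]>=z)&(q[:,2]<z+.015)]
    if len(s): print(round(z,3),len(s),s.min(0),s.max(0))
for n in('vial','timer','dish'):
    for r in models.outline_of('top',n)[:2]:
        a,_,_=cloud(d,r['region']); print(n,a.min(0),a.max(0))
# obstacles above the workspace
for y in np.arange(-.5,.4,.1):
    s=p[(p[:,1]>y)&(p[:,1]<y+.1)&(p[:,2]>.15)&(p[:,0]>.45)]
    if len(s): print('obst y',round(y,2),'xmin',np.percentile(s[:,0],1),'zmax',s[:,2].max())
d=grab('side'); p,u,v=cloud(d); 
m=(p[:,0]>.36)&(p[:,0]<.48)&(p[:,1]>.14)&(p[:,1]<.24)&(p[:,2]>.01)&(p[:,2]<.07); print('side cover',m.sum(),p[m].min(0) if m.any() else 0,p[m].max(0) if m.any() else 0)
```

```text
slab 438 c,size,ang [424.7 191.8] [61.4 59.5] 89.0 zmed 0.02021589466800422 mean [0.4246 0.1897 0.0202]
rib 120 c,size,ang [424.9 190.6] [48.3 12.6] 89.1 zmed 0.046073005279383406 mean [0.4249 0.1901 0.0458]
tslab 417 c,size,ang [430.8  79.2] [60.1 59.7] 70.8 zmed 0.0202679017868177 mean [0.4309 0.0782 0.0203]
trib 126 c,size,ang [431.1  78.8] [49.6 15.2] 70.8 zmed 0.04610297204225822 mean [0.431  0.0785 0.0461]
base 2394 c,size,ang [ 495.4 -126. ] [137.2 120. ] 80.3 zmed 0.030119593216723195 mean [ 0.4949 -0.1237  0.0301]
lid 454 c,size,ang [ 483.4 -193. ] [ 42.  115.2] 80.0 zmed 0.17453085200933866 mean [ 0.4837 -0.1865  0.1572]
0.05 4 [ 0.4349 -0.2116  0.0501] [ 0.5376 -0.193   0.062 ]
0.065 11 [ 0.4373 -0.2085  0.0659] [ 0.5155 -0.1919  0.078 ]
0.08 8 [ 0.4276 -0.2135  0.0817] [ 0.512  -0.186   0.0926]
0.095 24 [ 0.4419 -0.214   0.0961] [ 0.5122 -0.1868  0.1097]
0.11 14 [ 0.4278 -0.2108  0.1118] [ 0.5261 -0.1765  0.1248]
0.125 76 [ 0.4278 -0.207   0.1277] [ 0.5284 -0.1769  0.14  ]
0.14 66 [ 0.4368 -0.2053  0.14  ] [ 0.5296 -0.1792  0.1534]
0.155 8 [ 0.4389 -0.1941  0.1565] [ 0.53
[... 266 characters left out ...]
4165 -0.4123 -0.0057] [ 0.4811 -0.3412  0.0231]
dish [ 0.5601  0.21   -0.0043] [0.6192 0.2674 0.0158]
obst y -0.5 xmin 0.6610418945614809 zmax 0.4169701412896972
obst y -0.4 xmin 0.6558061563928886 zmax 0.4171514032199598
obst y -0.3 xmin 0.6502495221847612 zmax 0.3975330675301787
obst y -0.2 xmin 0.48578079573131383 zmax 0.4033494286396645
obst y -0.1 xmin 0.5986126390410501 zmax 0.4779443211146962
obst y -0.0 xmin 0.6053338341601779 zmax 0.4833217453064418
obst y 0.1 xmin 0.6123764613265957 zmax 0.4879919065087006
obst y 0.2 xmin 0.619545341926953 zmax 0.4929369477053044
obst y 0.3 xmin 0.7856138123037936 zmax 0.49422233765512447
side cover 193 [0.3959 0.1531 0.0102] [0.4439 0.2273 0.0414]
```

View pics/crop1.png

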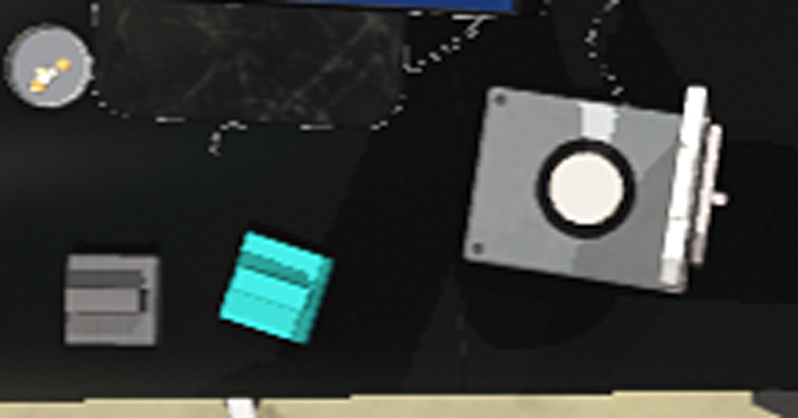

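Crop: the block at crop (113,298) is dark grey steel and is the one meant; the teal one at (277,288) is a look-alike. The slab and rib measure z 20 and 46 mm, which agrees with the text and the side view. The base is centred at about (0.494,-0.132), fixture x points about (-0.17,-0.985), and the lid stands at about 82°. I'll turn the tool and go behind the lid.

Request:
{"op": "jog_arm", "data": {"plan": "0 0 -6.75 0 0 0 255;0 0 -6.75 0 0 0 255;0 0 -6.75 0 0 0 255;0 0 -6.75 0 0 0 255;0 0 -6.75 0 0 0 255;0 0 -6.75 0 0 0 255;0 0 -6.75 0 0 0 255;0 0 -6.75 0 0 0 255"}}

```text
time_s: 2.22
position: [0.2416, -0.4941, 0.2313]
tool_rot: [[0.167, 0.986, -0.0], [0.986, -0.167, 0.0], [0.0, -0.0, -1.0]]
ft_force: [0.4, 0.4, 0.5]
grip_width: 0.0001
gripper_force: 0.0
```

Request:
{"op": "jog_arm", "data": {"plan": "0 0 0 2.95 1.86 0.5 255;0 0 0 2.95 1.86 0.5 255;0 0 0 2.95 1.86 0.5 255;0 0 0 2.95 1.86 0.5 255;0 0 0 2.95 1.86 0.5 255;0 0 0 2.95 1.86 0.5 255;0 0 0 2.95 1.86 0.5 255;0 0 0 2.95 1.86 0.5 255;0 0 0 2.95 1.86 0.5 255;0 0 0 2.95 1.86 0.5 255"}}

```text
time_s: 3.05
position: [0.4767, -0.2342, 0.1812]
tool_rot: [[0.173, 0.985, 0.0], [0.985, -0.173, -0.0], [-0.0, 0.0, -1.0]]
ft_force: [0.3, -0.5, -0.3]
grip_width: -0.0001
gripper_force: 0.0
```

Request:
{"op": "jog_arm", "data": {"plan": "0 0 0 1.9 0 0.7 255;0 0 0 1.9 0 0.7 255;0 0 0 1.36 0 0.21 255;0 0 0 1.34 0 0.36 255;0 0 0 1.3 0 0.49 255;0 0 0 1.23 0 0.63 255;0 0 0 1.17 0 0.74 255;0 0 0 1.07 0 0.86 255;0 0 0 0.98 0 0.99 255;0 0 0 0.87 0 1.07 255"}}

```text
time_s: 3.88
position: [0.4986, -0.1051, 0.1132]
tool_rot: [[0.173, 0.985, 0.001], [0.985, -0.173, 0.001], [0.001, 0.001, -1.0]]
ft_force: [-0.4, 0.2, 3.5]
grip_width: -0.0001
gripper_force: 1.2
```

Request:
{"op": "jog_arm", "data": {"plan": "0 0 0 0.76 0 1.15 255;0 0 0 0.63 0 1.24 255;0 0 0 0.5 0 1.28 255;0 0 0 0.36 0 1.34 255;0 0 0 0.23 0 1.3 255"}}

```text
time_s: 4.3
position: [0.5028, -0.0808, 0.0497]
tool_rot: [[0.173, 0.985, 0.0], [0.985, -0.173, 0.001], [0.001, 0.0, -1.0]]
ft_force: [0.4, -1.7, 1.9]
grip_width: -0.0002
gripper_force: 0.9
```

Request:
{"op": "jog_arm", "data": {"plan": "0 0 0 0.1 0 0.5 255;0 0 0 0 0 0.4 255;0 0 0 0 0 0.15 255;0 0 0 0 0 0.15 255;0 0 0 0 0 0 255;0 0 0 0 0 0 255;0 0 0 0 0 0 255"}}

```text
time_s: 4.88
position: [0.5026, -0.0801, 0.0409]
tool_rot: [[0.173, 0.985, 0.001], [0.985, -0.173, 0.001], [0.001, 0.001, -1.0]]
ft_force: [-8.2, 5.6, 25.8]
grip_width: 0.0001
gripper_force: 12.8
```

Request:
{"op": "jog_arm", "data": {"plan": "0 0 0 0 0 -4 0;0 0 0 0 0 -4 0;0 0 0 3.16 -1.54 0 0;0 0 0 3.16 -1.54 0 0;0 0 0 3.16 -1.54 0 0;0 0 0 3.16 -1.54 0 0;0 0 0 3.16 -1.54 0 0;0 0 0 3.16 -1.54 0 0;0 0 0 3.16 -1.54 0 0;0 0 0 3.16 -1.54 0 0"}}

```text
time_s: 5.72
position: [0.4244, 0.1909, 0.119]
tool_rot: [[0.173, 0.985, 0.001], [0.985, -0.173, 0.0], [0.001, 0.0, -1.0]]
ft_force: [0.2, -0.5, -0.5]
grip_width: 0.0856
gripper_force: 0.0
```

Request:
{"op": "jog_arm", "data": {"plan": "0 0 -4.5 0 0 0 0;0 0 -4.5 0 0 0 0;0 0 0 0 0 0 0;0 0 0 0 0 0 0"}}

```text
time_s: 6.05
position: [0.4251, 0.1894, 0.1188]
tool_rot: [[0.019, 1.0, 0.0], [1.0, -0.019, 0.0], [0.0, 0.0, -1.0]]
ft_force: [0.0, 0.5, 0.2]
grip_width: 0.0851
gripper_force: 0.0
```

Run:
```python
from h import *
np.set_printoptions(precision=4,suppress=True)
d=grab('top'); im=cv2.cvtColor(d['pixels'],cv2.COLOR_RGB2BGR)
cv2.imwrite('pics/crop2.png',cv2.resize(im[170:260,265:365],None,fx=6,fy=6,interpolation=cv2.INTER_CUBIC))
p,u,v=cloud(d); fx=(u>265)&(u<365)&(v>170)&(v<250)
def rect(m,name):
    q=p[m]; r=cv2.minAreaRect((q[:,:2]*1000).astype(np.float32)); print(name,len(q),np.round(r[0],1),np.round(r[1],1),round(r[2],1),'zmed',np.median(q[:,2]),'mean',q.mean(0))
rect(fx&(p[:,2]>.047)&(p[:,2]<.0555),'pad'); rect(fx&(p[:,2]>.035)&(p[:,2]<.046),'lid')
m=fx&(p[:,2]>.0565)&(p[:,2]<.07); print('pin',m.sum(),p[m],u[m],v[m])
for q in('pin_slot','pad_top','lid_edge'):
    for n in('top',):
        for r in models.tip_of(n,q)[:2]: print(q,r['confidence'],r['at'],pt(d,*r['at']))
print(env.observe()['position'],env.observe()['tool_rot'])
s=grab('side','side2.png'); im=cv2.imread('pics/side2.png')
for q in('pin_slot','pad_top'):
    for r in models.tip_of('side',q)[:2]: print('side',q,r['confidence'],r['at'],pt(s,*r['at']))
```

```text
pad 971 [ 494.1 -134.2] [76.  84.3] 80.1 zmed 0.05195096263421983 mean [ 0.4937 -0.1339  0.0518]
lid 1772 [ 496.3 -122.3] [167.8 118.6] 80.0 zmed 0.04088338153055904 mean [ 0.4948 -0.1243  0.0409]
pin 16 [[ 0.5335 -0.1157  0.0572]
 [ 0.5307 -0.1331  0.057 ]
 [ 0.5179 -0.1478  0.0576]
 [ 0.5075 -0.1725  0.0567]
 [ 0.4982 -0.1299  0.0568]
 [ 0.4981 -0.1323  0.0585]
 [ 0.4952 -0.1319  0.0634]
 [ 0.4954 -0.1346  0.0609]
 [ 0.4955 -0.1373  0.0581]
 [ 0.493  -0.1321  0.0599]
 [ 0.493  -0.1347  0.059 ]
 [ 0.4929 -0.137   0.0604]
 [ 0.4882 -0.1322  0.0571]
 [ 0.4756 -0.1394  0.0571]
 [ 0.4733 -0.1219  0.0578]
 [ 0.4634 -0.1217  0.0566]] [307 314 320 330 313 314 314 315 316 314 315 316 314 317 310 310] [193 194 199 203 207 207 208 208 208 209 209 209 211 216 217 221]
pin_slot 0.95 [316.7, 206.4] [ 0.4999 -0.1396  0.0515]
pad_top 0.67 [315.2, 206.2] [ 0.5004 -0.1357  0.053 ]
lid_edge 0.77 [290.0, 204.6] [ 0.5064 -0.0727  0.0416]
[0.4253 0.189  0.1188] [[ 0.0187  0.9998  0.0001]
 [ 0.9998 -0.0187  0.0001]
 [ 0.0001  0.0001 -1.    ]]
side pin_slot 0.64 [286.2, 219.6] [ 0.5104 -0.1222  0.0502]
side pad_top 0.77 [284.7, 218.7] [ 0.5089 -0.1169  0.0503]
```

View pics/crop2.png

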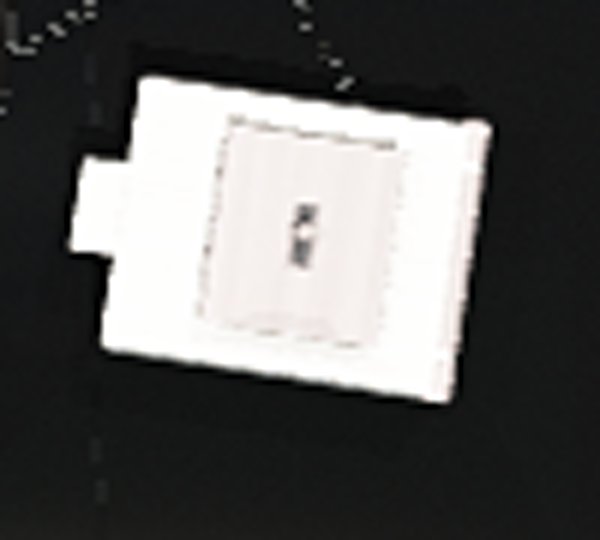

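Lid is closed (plate z 41 mm, pad z 52 mm). The pin tip is at crop (305,233), or picture (315.4,208.4), about (0.4944,-0.135), close to the slot's middle. I'll grasp the dark cover by its rib.

Request:
{"op": "jog_arm", "data": {"plan": "0 0 0 0.13 -0.05 2.8 0;0 0 0 0 0 2.8 0;0 0 0 0 0 2.8 0;0 0 0 0 0 1.1 0;0 0 0 0 0 0 0;0 0 0 0 0 0 255;0 0 0 0 0 0 255;0 0 0 0 0 0 255;0 0 0 0 0 0 255;0 0 0 0 0 0 255", "grip_force": 80}}

```text
time_s: 7.23
position: [0.425, 0.1907, 0.0244]
tool_rot: [[0.016, 1.0, 0.001], [1.0, -0.016, 0.0], [0.0, 0.001, -1.0]]
ft_force: [0.2, 0.4, -0.6]
grip_width: 0.0254
gripper_force: 0.0
```

Request:
{"op": "jog_arm", "data": {"plan": "0 0 0 0 0 0 255;0 0 0 0 0 0 255;0 0 0 0 0 0 255"}}

```text
time_s: 7.48
position: [0.4249, 0.1907, 0.0245]
tool_rot: [[0.016, 1.0, 0.001], [1.0, -0.016, 0.0], [0.0, 0.001, -1.0]]
ft_force: [-1.7, 0.3, 6.3]
grip_width: 0.0144
gripper_force: 79.1
```

Request:
{"op": "jog_arm", "data": {"plan": "0 0 0 0 0 -1 255;0 0 0 0 0 -2.5 255;0 0 0 0 0 -3.5 255;0 0 0 0 0 -3.5 255;0 0 4.5 0 0 0 255;0 0 4.5 0 0 0 255;0 0 0 0 0 0 255"}}

```text
time_s: 8.07
position: [0.4243, 0.1906, 0.129]
tool_rot: [[0.175, 0.985, 0.0], [0.985, -0.175, 0.0], [0.0, 0.0, -1.0]]
ft_force: [0.1, 0.2, -4.0]
grip_width: 0.0144
gripper_force: 78.8
```

Request:
{"op": "jog_arm", "data": {"plan": "0 0 0 -3.08 1.26 0 255;0 0 0 -3.08 1.26 0 255;0 0 0 -3.08 1.26 0 255;0 0 0 -3.08 1.26 0 255;0 0 0 -3.08 1.26 0 255;0 0 0 -3.08 1.26 0 255;0 0 0 -3.08 1.26 0 255;0 0 0 -3.08 1.26 0 255;0 0 0 -3.08 1.26 0 255;0 0 0 -3.08 1.26 0 255"}}

```text
time_s: 8.9
position: [0.4952, -0.136, 0.1281]
tool_rot: [[0.17, 0.985, -0.001], [0.985, -0.17, 0.001], [0.001, -0.002, -1.0]]
ft_force: [0.4, 0.2, -4.4]
grip_width: 0.0146
gripper_force: 78.8
```

Request:
{"op": "jog_arm", "data": {"plan": "0 0 0 0 0 2 255;0 0 0 0 0 0.5 255;0 0 0 0 0 0 255;0 0 0 0 0 0 255"}}

```text
time_s: 9.23
position: [0.4951, -0.1335, 0.1035]
tool_rot: [[0.171, 0.985, -0.002], [0.985, -0.171, 0.001], [0.001, -0.002, -1.0]]
ft_force: [0.4, 0.4, -3.3]
grip_width: 0.0142
gripper_force: 78.6
```

Run:
```python
from h import *
np.set_printoptions(precision=4,suppress=True)
o=env.observe(); print(o['position'],o['tool_rot'],o['ft_force'])
ims={}
for n in('top','side'):
    d=ims[n]=grab(n)
    p,u,v=cloud(d); 
    q=(p-o['position'])@o['tool_rot']   # tool frame
    m=(abs(q[:,0])<.05)&(abs(q[:,1])<.05)&(q[:,2]>-.003)&(q[:,2]<.03)
    print(n,m.sum(),np.percentile(q[m],[1,50,99],axis=0))
    t=m&(q[:,2]<.010); print('slabtop',t.sum(),np.percentile(q[t],[1,50,99],axis=0) if t.any() else '')
ims=[cv2.cvtColor(ims['top']['pixels'],cv2.COLOR_RGB2BGR)[150:260,250:380],cv2.cvtColor(ims['side']['pixels'],cv2.COLOR_RGB2BGR)[150:260,220:350]]
cv2.imwrite('pics/crop3.png',cv2.resize(np.hstack(ims),None,fx=3,fy=3,interpolation=cv2.INTER_CUBIC))
```

```text
[ 0.4951 -0.1335  0.1035] [[ 0.1708  0.9853 -0.0017]
 [ 0.9853 -0.1708  0.0011]
 [ 0.0008 -0.0018 -1.    ]] [ 0.4147  0.4107 -3.2807]
top 35 [[ 0.015  -0.03    0.0006]
 [ 0.0249 -0.0254  0.0047]
 [ 0.0312 -0.0172  0.022 ]]
slabtop 32 [[ 0.0149 -0.0298  0.0006]
 [ 0.0243 -0.0252  0.0046]
 [ 0.0311 -0.0171  0.0089]]
side 392 [[-0.0339 -0.0283 -0.0016]
 [-0.0242 -0.009   0.0058]
 [ 0.0282  0.0329  0.0242]]
slabtop 254 [[-0.0338 -0.028  -0.002 ]
 [-0.0162 -0.0098  0.0044]
 [ 0.0279  0.0322  0.0098]]
```

View pics/crop3.png

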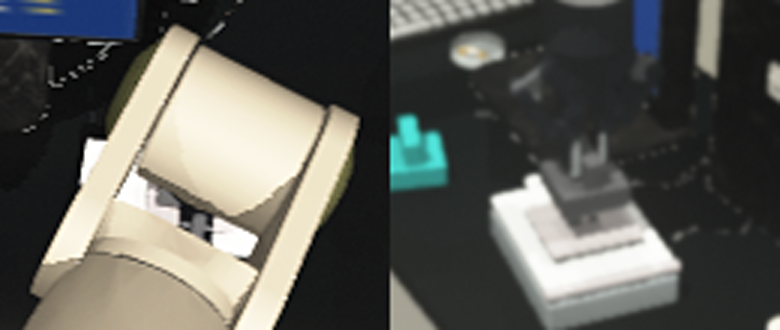

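The block hangs level above the pad. I'll lower it, watching height and force.

Request:
{"op": "jog_arm", "data": {"plan": "0 0 0 -0.07 -0.04 1.2 255;0 0 0 0 0 0.3 255;0 0 0 0 0 0.3 255;0 0 0 0 0 0.3 255;0 0 0 0 0 0.1 255;0 0 0 0 0 0 255;0 0 0 0 0 0 255"}}

```text
time_s: 9.92
position: [0.4952, -0.1352, 0.0819]
tool_rot: [[0.173, 0.985, 0.0], [0.985, -0.173, -0.0], [-0.0, 0.0, -1.0]]
ft_force: [-0.2, 0.4, -4.4]
grip_width: 0.0145
gripper_force: 78.7
```

Already 3.6 mm below the pin's tip height with no contact, so the pocket is over the pin. Continuing down to flat.

Request:
{"op": "jog_arm", "data": {"plan": "0 0 0 0 0 0.2 255;0 0 0 0 0 0.2 255;0 0 0 0 0 0.15 255;0 0 0 0 0 0.1 255;0 0 0 0 0 0 255;0 0 0 0 0 0 255;0 0 0 0 0 0 255;0 0 0 0 0 0 255"}}

```text
time_s: 10.58
position: [0.4951, -0.1352, 0.0755]
tool_rot: [[0.173, 0.985, 0.0], [0.985, -0.173, -0.0], [-0.0, 0.0, -1.0]]
ft_force: [-2.0, 1.1, 3.8]
grip_width: 0.0142
gripper_force: 79.8
```

Request:
{"op": "jog_arm", "data": {"plan": "0 0 0 0 0 0.15 255;0 0 0 0 0 0.15 255;0 0 0 0 0 0.1 255;0 0 0 0 0 0.05 255;0 0 0 0 0 0 255;0 0 0 0 0 0 255;0 0 0 0 0 0 255"}}

```text
time_s: 11.17
position: [0.4951, -0.1352, 0.0714]
tool_rot: [[0.173, 0.985, 0.001], [0.985, -0.173, -0.0], [-0.0, 0.001, -1.0]]
ft_force: [-3.4, 2.5, 11.1]
grip_width: 0.0144
gripper_force: 81.1
```

Request:
{"op": "jog_arm", "data": {"plan": "0 0 0 0 0 0.05 255;0 0 0 0 0 0.05 255;0 0 0 0 0 0 255;0 0 0 0 0 0 255;0 0 0 0 0 0 255"}}

```text
time_s: 11.58
position: [0.4952, -0.1352, 0.0713]
tool_rot: [[0.172, 0.985, 0.001], [0.985, -0.172, -0.001], [-0.001, 0.001, -1.0]]
ft_force: [-6.5, 2.7, 21.9]
grip_width: 0.0142
gripper_force: 82.5
```

Run:
```python
from h import *
np.set_printoptions(precision=4,suppress=True)
o=env.observe(); print(o['position'],o['ft_force'],o['time_s'])
d=grab('side'); p,u,v=cloud(d); q=(p-o['position'])@o['tool_rot']
m=(abs(q[:,0])<.05)&(abs(q[:,1])<.05)&(q[:,2]<.01)&(q[:,2]>-.003)
print('slab top z',np.percentile(p[m][:,2],[5,25,50,75,95]))
m=(u>200)&(u<400)&(abs(p[:,0]-.494)<.08)&(abs(p[:,1]+.134)<.1)
print(np.histogram(p[m][:,2],np.arange(.036,.076,.002)))
im=cv2.cvtColor(d['pixels'],cv2.COLOR_RGB2BGR)[160:260,220:350]
cv2.imwrite('pics/crop4.png',cv2.resize(im,None,fx=5,fy=5,interpolation=cv2.INTER_CUBIC))
```

```text
[ 0.4952 -0.1352  0.0713] [-6.4826  2.7451 21.8996] 11.5833
slab top z [0.0627 0.0653 0.0666 0.0682 0.0709]
(array([ 71, 223, 376, 212,  86,  91,  59,  15,  15,  17,  23,  21,  14,
        31,  65,  76,  52,  10,   8]), array([0.036, 0.038, 0.04 , 0.042, 0.044, 0.046, 0.048, 0.05 , 0.052,
       0.054, 0.056, 0.058, 0.06 , 0.062, 0.064, 0.066, 0.068, 0.07 ,
       0.072, 0.074]))
```

View pics/crop4.png

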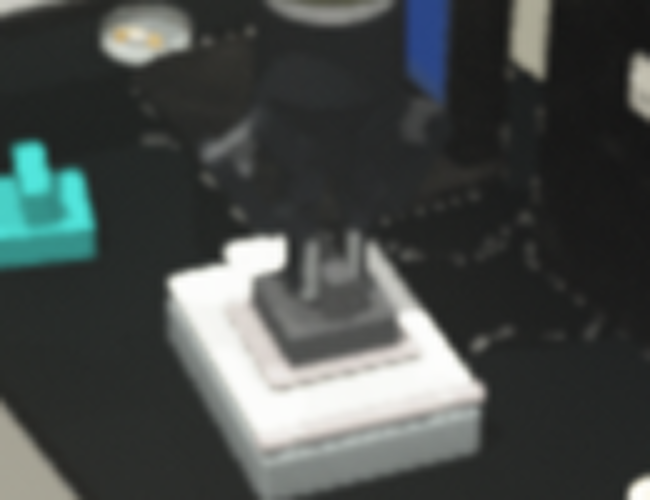

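The block lies flat on the pad at crop (330,320). Its slab top is at 66.6 mm, against 67 mm expected at the stop. Over the last 1 mm commanded the tool moved only 0.1 mm and the force rose by 11 N, so the pad is at its stop.

```bash
python3 -c "
from rig import job; print(job.close_job())"
```

```text
the job is handed in; nothing more can be done
None
```

The job is handed in at about 11.6 s: the lid is closed, and the dark cover block is seated over the pin and still held pressed to the pad's stop at about 22 N. The arm's path stayed clear of the vial, timer and dish; I did not re-measure them at the end, and no verdict came back.

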